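# Lay the blue coffee tray

### The job

Lay the tray with the blue coffee set: draw the green coaster that sticks out at the bottom of the dispenser, lay it flat and lengthwise on the long grey mat, then stand the blue-rimmed cup upright in the middle of that coaster. Stand the blue-lidded sugar pot in the middle of the round blue mat and the blue-rimmed milk jug in the middle of the square white mat, both upright. Leave the orange-rimmed cup and the orange-lidded pot where they are, and do not knock anything of the set over.

Things in the scene. Friction and masses are not known exactly. Their poses are not given: they have to be found in the camera images.
- place_coaster: Fixed long grey mat, 112 (its x) by 62 mm (y), a mere 1 mm marking: things rest on the tray floor. The three mats lie in a row, in any order, 112 mm apart along y, on a fixed dark wooden tray, 125 mm (x) by 370 mm (y), floor 6 mm above the table. No lip on its long edges. Origin: its centre on the tray floor, z up, x and y as the tray's.
- place_pot: Fixed round blue mat (marking), 68 mm across, on the same tray. The tray's short ends have a lip 10 mm wide, 14 mm high, with a brass bow up to 21 mm; the lips' inner faces are 175 mm from the middle mat's centre. Origin: the mat's centre on the tray floor, 6 mm above the table; axes as the tray's.
- place_jug: Fixed square white mat (marking), 62 mm, on the same tray. Origin: its centre on the tray floor, 6 mm above the table; axes as the tray's.
- dispenser: Fixed dark steel open-topped magazine, 122 (x) by 72 (y) by 48 mm high, holding three equal coasters, one on another, on its 5 mm floor. Front at -x, outer face 61 mm from the origin; its wall begins 18.5 mm above the table: the lowest coaster leaves below it along -x and the two above drop. Nothing is under or beside the end sticking out. Origin: centre of the underside, z up.
- coaster: The lowest coaster: green wooden board, 108 (its x) by 58 (y) by 10 mm thick, 45 g. At the start its underside is 5 mm above the table, its x along the dispenser's x, and its -x end sticks out 39 mm; pinch it there across its 58 mm width. It comes free after a pull of 69 mm along -x. Origin: centre of its underside, z up.
- cup_blue: White espresso cup with dark blue rim, 58 mm across at the rim, 54 mm at 14 mm height, foot 42 mm, 55 mm high, 0.1 to 0.2 kg. Its white loop handle points along its +x and ends 52 mm from the axis. Origin: centre of the foot, z up.
- pot_blue: White sugar pot with fixed dark blue lid and knob: round body 54 mm across from 8 to 46 mm height, lid 55 mm across to 55 mm height, knob 18 mm across with its top at 68 mm, 0.15 to 0.31 kg. No handle. Origin: centre of the underside, z up.
- jug_blue: White milk jug with dark blue rim, handle and spout, slimmer and taller than the cup: 50 mm across, 65 mm high, 0.11 to 0.23 kg. Its loop handle points along its +x and ends 50 mm from the axis, a small spout at the rim points along -x and ends 37 mm from it. Origin: centre of the foot, z up.
- cup_orange: Look-alike to be left where it is: the same cup as cup_blue but with an orange rim. Origin: centre of the foot, z up, handle along +x.
- pot_orange: Look-alike to be left where it is: the same pot as pot_blue but with orange lid and knob. Origin: centre of the underside, z up.
Things that resemble listed ones, but are neither listed nor needed, are in the scene too. Leave any yellow look-alike of the cup_blue alone.

How it is judged:
By the outcome, as a careful person would: the job done as asked, in the order asked, and still so for the second after the job is handed in, with the robot touching nothing.
It also fails if it takes over 102 s, if anything falls off the work surface, if the arm or the gripper's body presses on something with over 40 N, if the wrist force passes 120 N, or if a joint passes its speed limit or range.

### The arm

A 6-joint arm with a two-finger parallel gripper is mounted at the origin on the work surface. World frame = base frame: x ahead of the robot, y to its left, z up, the work surface at z = 0. Lengths are in m, angles in rad, forces in N, time in s.
With the tool pointing down it reaches from about 0.375 to 0.9 m from the base axis. Payload 3.1 kg.
Tool frame: the origin (TCP) lies between the finger pads; the fingertips stand robot.finger_overhang ahead of it and the grasp point (between the pads) lies 3 mm ahead of it (robot.finger_overhang is the distance from the TCP to the fingertips, in m); z points along the fingers, y is the line along which they close (so a half turn about z gives the same grasp; the last joint's range is limited). The gripper opens to 87 mm and grips with 3 to 60 N. Pads are 19 mm wide; open, the fingers measure 117 mm over their backs; the gripper's body (75 mm by 190 mm) begins 51 mm behind the grasp point.
Start: joints at [1.085, 0.527, 1.433, -0, 1.181, -0.178], TCP at [0.189, 0.596, 0.245] pointing down, gripper open.
Joint ranges: [-3.08, 3.08], [-0.75, 2.2], [0.22, 2.44], [-1.43, 4.57], [0, 2.65], [-2.85, 2.85]. Speed limits (rad/s): [2.79, 2.79, 3.14, 3.14, 3.14, 3.14].

### API

Orientations are given as a unit quaternion [x, y, z, w].
In Python, from rig import get_obs, vision, hand_in, nets, robot gives the robot as it stands.
- The arm moves only by the tool apply_moves, never from a script. Its argument "series" is a list of rows, each an object with "offset": the shift along the world's x, y, z in cm, a list of three; "rot": the turn, a rotation vector about the world's x, y, z in degrees, a list of three. A call has 1 to 20 rows; each row is the pose to reach, as a shift and turn from the pose commanded when the call began; what a row does not reach only later rows make up. A row lasts 1/10 s, in which the tool goes at most 50 mm and 8.59 degrees, less where a joint would pass 70% of its speed; a pose out of reach is approached as far as the arm can. A call with a gripper value outside its range is refused whole. "hand" is the opening, from 0 (shut) to 1 (fully open), set as the call begins (left out, the last holds). The fingers move at their own pace and stop on an object; "newtons" is the grip in N (left out, the last holds). Time passes only in rows, so rows that repeat a pose let the fingers close. It gives the time, the measured TCP pose, the force, the opening and the grip force at its end, in the units of the state.
- get_obs(): the state, without advancing time (a new reading comes with each control period).
- vision.camera(name): name is "side" or "top"; returns the picture (480x640x3 uint8, red, green, blue); there is no depth.
- vision.calibration(name): a dict with "K" (3x3 intrinsics, pixels), "R" (3x3) and "t" (3): a world point X has camera coordinates R X + t. Camera axes: x right, y down, z forward; pixel columns grow to the right and rows downward; lengths in m; the calibration is good to about 2 mm. A picture is of the moment at which its call begins. calibration takes no time and is no camera call.
- hand_in(): hands the job in; it is judged then, once.
Trained networks look in the newest picture that a camera, given by its name, has taken for a name from the list of things; names that differ only in an ending like _2 or _b are one class to them, and where a whole thing is asked for, a point or a joint stands for the part that bears it (a point fixed in the world has none). Each returns a list of dicts, best first, with "conf" (0 to 1); they miss things now and then, are a little off and sometimes report something else, mostly with a low value. They report only what shows in the picture. A call takes as long as a camera call. They do not tell look-alikes from the thing itself.
- nets.search_frame(camera, query): "centre" ([x, y, z] in m, in world coordinates, good to about 4 mm: the middle of the surface that is visible of it).
- nets.spot_point(camera, query): "centre" ([x, y, z] in m, in world coordinates, good to about 4 mm: a listed point, or the origin of a listed thing).
The state is a dict: "time": time; "q": joint angles; "joint_velocities": joint speeds; "joint_torque": joint torques, N m; "position": TCP position; "tool_rot": TCP orientation; "ft_force": force on the tool from outside, world axes, zero at the start; "moment": the same for the moment, N m; "grip_width": finger opening in m; "grip_force": force on a finger pad.
Only numpy, scipy, OpenCV 4.12 (cv2) and the standard library are available. Lean on these libraries where they do the work, as an engineer would, in place of code of your own. Each camera call takes 0.05 s, during which the arm holds its last target. There are 200 camera calls.

## Working session

There is one attempt and no reset: what is moved stays moved. The work goes in short steps, Python scripts to look and compute and a tool call to move; the robot and the scene stay as the last step left them, time stands still between calls to the robot, and variables do not carry over. Pictures are saved under pics/ and viewed, at most 14 in all, crops included, and the job is handed in when it is done.

Besides the shell and the picture viewer there is one more tool, called after "Call:" as name([rows], argument=value, ...), one row to a line, values as JSON. apply_moves: Moves the arm, as the interface text tells. Its arguments: {"type":"object","properties":{"series":{"type":"array"},"hand":{"type":"number"},"newtons":{"type":"number"}},"required":["series"]}

```bash
ls; mkdir -p pics; python3 - <<'E'
from rig import get_obs, vision, nets, robot
import cv2
o=get_obs(); print(o['time'],o['position'],o['tool_rot'],o['grip_width'],robot.finger_overhang)
for c in ['top','side']:
    im=vision.camera(c); cv2.imwrite(f'pics/{c}0.png',im[:,:,::-1])
    for q in ['place_coaster','place_pot','place_jug','dispenser','coaster','cup_blue','pot_blue','jug_blue']:
        r=nets.spot_point(c,q); print(c,q,[( [round(float(v),3) for v in d['centre']],round(d['conf'],2)) for d in r][:5])
    k=vision.calibration(c); print(k)
E
```

```text
pics
0.0 [0.18838622 0.59520718 0.2435881 ] [ 1.52807141e-01  9.88255445e-01 -1.01567360e-03 -3.49179979e-04] 0.08711727210928213 0.022
top place_coaster [([0.482, -0.165, 0.003], 0.56)]
top place_pot [([0.493, -0.052, 0.007], 0.7)]
top place_jug [([0.499, 0.061, 0.005], 0.64)]
top dispenser [([0.577, 0.298, -0.002], 0.98)]
top coaster [([0.528, 0.291, 0.003], 0.61)]
top cup_blue [([0.676, -0.164, 0.002], 0.92), ([0.689, -0.406, 0.003], 0.7)]
top pot_blue [([0.613, -0.28, 0.004], 0.96), ([0.501, 0.059, 0.004], 0.52)]
top jug_blue [([0.674, 0.108, 0.001], 0.64)]
{'K': array([[456.19754553,   0.        , 322.89273027],
       [  0.        , 456.19754553, 238.38211042],
       [  0.        ,   0.        ,   1.        ]]), 'R': array([[ 2.93185127e-03, -9.99833770e-01, -1.79954379e-02],
       [-9.93023939e-01, -7.89682749e-04, -1.17910274e-01],
       [ 1.17876464e-01,  1.82155960e-02, -9.92861184e-01]]), 't': array([-0.04663857,  0.55353909,  0.98414905])}
side place_coaster [([0.485, -0.165, 0.001], 0.84)]
side place_pot [([0.49, -0.05, 0.007], 0.96)]
side place_jug []
side dispenser [([0.574, 0.301, 0.001], 0.86)]
side coaster [([0.532, 0.295, 0.004], 0.96)]
side cup_blue [([0.69, -0.408, 0.001], 0.77), ([0.675, -0.171, 0.001], 0.57), ([0.664, -0.015, -0.003], 0.43)]
side pot_blue [([0.613, -0.279, -0.001], 0.69), ([0.671, -0.167, 0.002], 0.2)]
side jug_blue [([0.674, 0.106, -0.003], 0.77), ([0.461, -0.374, -0.006], 0.71), ([0.483, -0.168, 0.001], 0.65), ([0.529, 0.293, 0.003], 0.44)]
{'K': array([[441.85723494,   0.        , 315.63383528],
       [  0.        , 441.85723494, 242.18878076],
       [  0.        ,   0.        ,   1.        ]]), 'R': array([[-0.92455547, -0.3808101 , -0.01344802],
       [-0.25605038,  0.64701827, -0.71819604],
       [ 0.28219742, -0.66056871, -0.69571085]]), 't': array([0.50249565, 0.19621797, 0.81163702])}
```

View pics/top0.png

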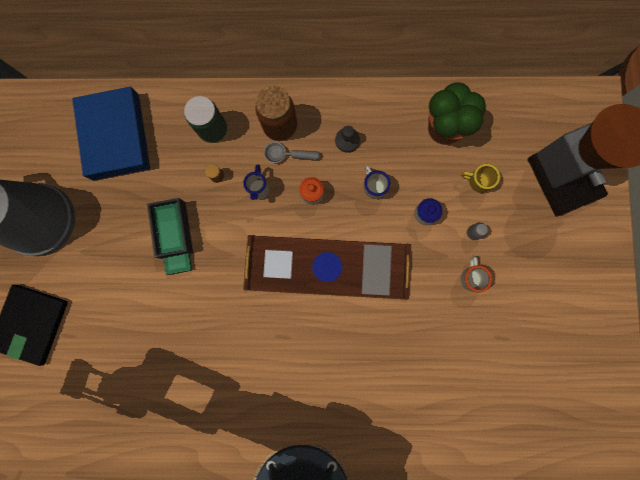

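View pics/side0.png

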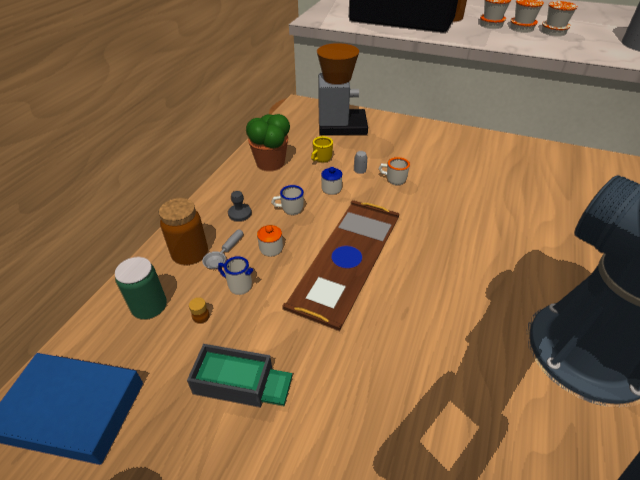

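The top view shows the dispenser at (172,232) with the coaster end at (177,263). The mats are white (278,264), blue (327,267) and grey (377,269). The blue cup is at (377,184), the blue pot at (430,211) and the blue jug at (256,184). The orange pot is at (312,190) and the orange cup at (478,278). The side view agrees, with the jug handle towards +x. Next I'll segment for accurate poses.

```bash
cat > h.py <<'E'
import numpy as np, cv2
from rig import vision
def proj(c,uv,z):
    k=vision.calibration(c); R,t=k['R'],k['t']
    d=np.c_[np.atleast_2d(uv),np.ones(len(np.atleast_2d(uv)))]@np.linalg.inv(k['K']).T@R
    o=-R.T@t
    return o[:2]+d[:,:2]*((z-o[2])/d[:,2])[:,None]
def pix(c,X):
    k=vision.calibration(c); p=(k['R']@np.asarray(X)+k['t']); p=k['K']@p; return p[:2]/p[2]
def seg(c,im,win,lo,hi,z):
    """largest blob of HSV range within window (u0,v0,u1,v1): plane points of its contour, rect"""
    u0,v0,u1,v1=win; hsv=cv2.cvtColor(im[v0:v1,u0:u1].copy(),cv2.COLOR_RGB2HSV)
    m=cv2.inRange(hsv,lo,hi); n,l,s,cc=cv2.connectedComponentsWithStats(m)
    i=1+np.argmax(s[1:,4]); vu=np.argwhere(l==i)
    P=proj(c,vu[:,::-1]+[u0,v0],z)
    r=cv2.minAreaRect((P*1000).astype(np.float32))
    return P.mean(0).round(4),[np.round(x,1) for x in r],len(P)
E
python3 - <<'E'
from h import *
im=cv2.imread('pics/top0.png')[:,:,::-1]
sd=cv2.imread('pics/side0.png')[:,:,::-1]
def s(n,c,i,*a): print(n,*seg(c,i,*a))
s('white','top',im,(255,240,305,290),(0,0,150),(180,60,255),.007)
s('blue','top',im,(305,245,350,290),(105,120,60),(130,255,255),.007)
s('grey','top',im,(355,240,402,300),(0,0,60),(180,60,200),.007)
s('green','top',im,(160,252,195,280),(60,80,40),(95,255,255),.015)
s('disp','top',im,(140,190,200,262),(0,0,0),(180,255,60),.048)
s('greenIn','top',im,(145,195,195,257),(60,80,40),(95,255,255),.035)
s('pot','top',im,(410,190,450,230),(105,120,40),(130,255,255),.055)
s('blueS','side',sd,(325,240,370,275),(105,120,60),(130,255,255),.007)
s('whiteS','side',sd,(300,270,350,312),(0,0,150),(180,60,255),.007)
s('greenS','side',sd,(262,365,300,410),(60,80,40),(95,255,255),.015)
for n,X in dict(cup=(.675,-.167),pot=(.613,-.279),jug=(.674,.107)).items(): print(n,pix('top',X+(.055,)),pix('side',X+(.055,)))
a=cv2.resize(im[150:215,235:400],None,fx=4.8,fy=4.8,interpolation=cv2.INTER_CUBIC)
b=cv2.resize(sd[180:300,210:370][:, :],None,fx=2.4,fy=2.4,interpolation=cv2.INTER_CUBIC)
b2=cv2.resize(sd[335:415,180:310],None,fx=3,fy=3,interpolation=cv2.INTER_CUBIC)
H=np.zeros((600,794,3),np.uint8); H[:a.shape[0],:a.shape[1]]=a[:,:794]
H[312:600,:384]=b; H[312:552,394:784]=b2
cv2.imwrite('pics/crop1.png',H[:,:,::-1])
E
```

```text
white [0.4982 0.0576] [array([498.5,  57.7]), array([59.6, 60.6]), np.float64(87.1)] 697
blue [ 0.4922 -0.0541] [array([492.6, -54.6]), array([65.7, 65.7]), np.float64(45.2)] 697
grey [ 0.486  -0.1657] [array([ 486.5, -165.7]), array([ 61.4, 110.8]), np.float64(86.9)] 1337
green [0.4986 0.285 ] [array([498.6, 285.4]), array([39.9, 58.2]), np.float64(11.4)] 441
disp [0.5752 0.2877] [array([568.4, 280.4]), array([145.1, 105.3]), np.float64(10.8)] 1073
greenIn [0.5764 0.3003] [array([576.7, 301.8]), array([107.5,  56.2]), np.float64(10.6)] 1119
pot [ 0.6132 -0.2786] [array([ 612.6, -278.8]), array([50.1, 51.2]), np.float64(88.8)] 458
blueS [ 0.4911 -0.0522] [array([491., -53.]), array([64.8, 64.8]), np.float64(21.6)] 535
whiteS [0.4974 0.0595] [array([497.6,  58.7]), array([63.1, 62.2]), np.float64(86.9)] 724
greenS [0.4963 0.2892] [array([496.6, 288.6]), array([41.4, 59.7]), np.float64(10.8)] 791
cup [377.90621914 182.56042463] [291.47802958 191.11227372]
pot [429.59286397 210.25676428] [331.75399616 171.54851968]
jug [254.01475101 183.17998325] [235.39668431 268.59956322]
```

View pics/crop1.png

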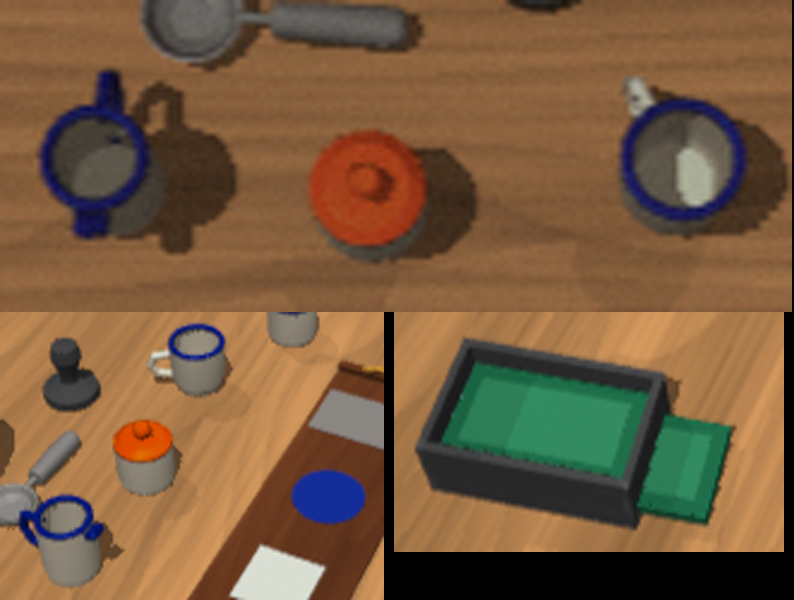

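The crop shows the jug handle at crop (108,75), pointing to about +x, with the spout opposite. The cup handle is at crop (635,90), pointing towards +x/+y. The dispenser yaw is about 10.8° and the tray yaw about −3.1°. I'll move above the coaster end now and refine the rim fits alongside.

Call:
apply_moves([
  {"offset": [4, -4, -1], "rot": [0, 0, 7]},
  {"offset": [7, -7, -2], "rot": [0, 0, 14]},
  {"offset": [10, -10, -3], "rot": [0, 0, 21]},
  {"offset": [13, -13, -4], "rot": [0, 0, 28.4]},
  {"offset": [16, -16, -5], "rot": [0, 0, 28.4]},
  {"offset": [19, -19, -6], "rot": [0, 0, 28.4]},
  {"offset": [22, -22, -8], "rot": [0, 0, 28.4]},
  {"offset": [25, -25, -10], "rot": [0, 0, 28.4]},
  {"offset": [28, -28, -11], "rot": [0, 0, 28.4]},
  {"offset": [30, -30, -12], "rot": [0, 0, 28.4]},
  {"offset": [30.7, -30.9, -13], "rot": [0, 0, 28.4]},
  {"offset": [30.7, -30.9, -13], "rot": [0, 0, 28.4]},
  {"offset": [30.7, -30.9, -13], "rot": [0, 0, 28.4]},
  {"offset": [30.7, -30.9, -13], "rot": [0, 0, 28.4]},
], hand=1, newtons=25)

```text
time: 2.3
position: [0.4946, 0.2881, 0.115]
tool_rot: [-0.095, 0.995, 0.0, -0.0]
ft_force: [-0.3, -0.5, -0.2]
grip_width: 0.087
grip_force: 0.0
```

```bash
python3 - <<'E'
from h import *
im=cv2.imread('pics/top0.png')[:,:,::-1]
sd=cv2.imread('pics/side0.png')[:,:,::-1]
def rim(c,i,win,z):
    u0,v0,u1,v1=win; hsv=cv2.cvtColor(i[v0:v1,u0:u1].copy(),cv2.COLOR_RGB2HSV)
    m=cv2.inRange(hsv,(105,120,40),(130,255,255)); vu=np.argwhere(m>0)
    P=proj(c,vu[:,::-1]+[u0,v0],z)*1000
    # robust circle fit
    for _ in range(6):
        A=np.c_[2*P,np.ones(len(P))]; s=np.linalg.lstsq(A,(P**2).sum(1),rcond=None)[0]
        r=np.sqrt(s[2]+s[:2]@s[:2]); e=abs(np.hypot(*(P-s[:2]).T)-r); k=e<4
        P=P[k]
    return s[:2].round(1),r.round(1),len(P)
print('cup',rim('top',im,(360,165,395,200),.055),rim('side',sd,(276,180,306,215),.055))
print('jug',rim('top',im,(240,163,270,202),.065),rim('side',sd,(218,256,256,292),.065))
print('potS',seg('side',sd,(315,165,350,195),(105,120,40),(130,255,255),.055))
for uv in [(367.3,168.8)]: print('cuph',proj('top',uv,.035))
print('jugh',proj('top',[(257.9,165.6),(253.75,197.9)],.055))
E
```

```text
cup (array([ 674.5, -164.8]), np.float64(25.9), 153) (array([ 673.7, -163.8]), np.float64(25.7), 95)
jug (array([673.2, 104.4]), np.float64(23.1), 108) (array([671. , 111.3]), np.float64(26.5), 109)
potS (array([ 0.6103, -0.2699]), [array([ 610.4, -269.3]), array([51.4, 52.4]), np.float64(70.0)], 209)
cuph [[ 0.71169158 -0.14553076]]
jugh [[0.71397141 0.09915703]
 [0.64080131 0.10689593]]
```

Call:
apply_moves([
  {"offset": [0, 0, -3], "rot": [0, 0, 0]},
  {"offset": [0, 0, -6], "rot": [0, 0, 0]},
  {"offset": [0, 0, -8], "rot": [0, 0, 0]},
  {"offset": [0, 0, -8.6], "rot": [0, 0, 0]},
  {"offset": [0, 0, -8.6], "rot": [0, 0, 0]},
  {"offset": [0, 0, -8.6], "rot": [0, 0, 0]},
])

```text
time: 2.9
position: [0.4961, 0.2877, 0.0296]
tool_rot: [-0.095, 0.995, 0.0, 0.001]
ft_force: [0.5, 0.0, -0.0]
grip_width: 0.0871
grip_force: 0.0
```

```bash
python3 - <<'E'
from h import *
from rig import get_obs
for c,w in (('top',(130,190,230,310)),('side',(170,300,330,430))):
    im=vision.camera(c); 
    a=cv2.resize(im[w[1]:w[3],w[0]:w[2]],None,fx=3 if c=='top' else 2.5,fy=3 if c=='top' else 2.5,interpolation=cv2.INTER_CUBIC)
    cv2.imwrite(f'pics/d_{c}.png',a[:,:,::-1])
a=cv2.imread('pics/d_top.png');b=cv2.imread('pics/d_side.png')
H=np.zeros((max(len(a),len(b)),a.shape[1]+b.shape[1],3),np.uint8);H[:len(a),:a.shape[1]]=a;H[:len(b),a.shape[1]:]=b
cv2.imwrite('pics/d.png',H); print(get_obs()['position'],get_obs()['ft_force'])
E
```

```text
[0.49650026 0.28742948 0.02991751] [0.92482992 0.17419102 0.88941355]
```

View pics/d.png

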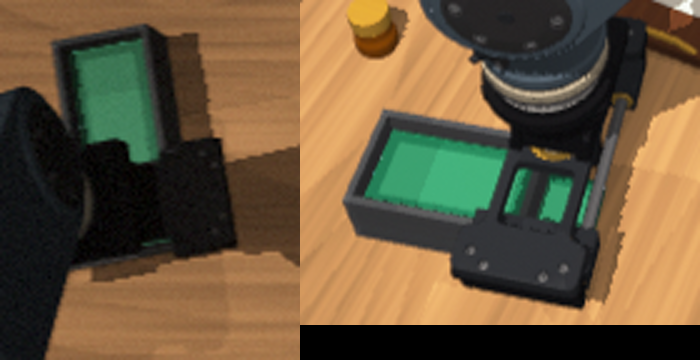

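The fingers straddle the sticking-out green end, which shows between them at about crop (540,195), without touching the dispenser. Next I close the gripper and pull.

Call:
apply_moves([
  {"offset": [0, 0, 0], "rot": [0, 0, 0]},
  {"offset": [0, 0, 0], "rot": [0, 0, 0]},
  {"offset": [0, 0, 0], "rot": [0, 0, 0]},
  {"offset": [0, 0, 0], "rot": [0, 0, 0]},
  {"offset": [0, 0, 0], "rot": [0, 0, 0]},
  {"offset": [0, 0, 0], "rot": [0, 0, 0]},
  {"offset": [0, 0, 0], "rot": [0, 0, 0]},
  {"offset": [0, 0, 0], "rot": [0, 0, 0]},
], hand=0, newtons=30)

```text
time: 3.8
position: [0.4957, 0.2867, 0.0286]
tool_rot: [-0.094, 0.996, -0.0, -0.0]
ft_force: [-0.2, -0.8, 1.4]
grip_width: 0.0578
grip_force: 30.0
```

Call:
apply_moves([
  {"offset": [-0.98, -0.19, 0]},
  {"offset": [-1.96, -0.37, 0]},
  {"offset": [-2.95, -0.56, 0]},
  {"offset": [-3.93, -0.75, 0]},
  {"offset": [-4.91, -0.94, 0]},
  {"offset": [-5.89, -1.12, 0]},
  {"offset": [-6.88, -1.31, 0]},
  {"offset": [-7.86, -1.5, 0]},
  {"offset": [-8.84, -1.68, 0]},
  {"offset": [-8.84, -1.68, 0]},
  {"offset": [-8.84, -1.68, 0]},
])

```text
schema error: expected keys offset, rot
```

```bash
python3 - <<'E'
from h import *
im=vision.camera('side'); cv2.imwrite('pics/e.png',cv2.resize(im[250:480,150:450],None,fx=2,fy=2)[:,:,::-1])
E
```

```text
(no output)
```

View pics/e.png

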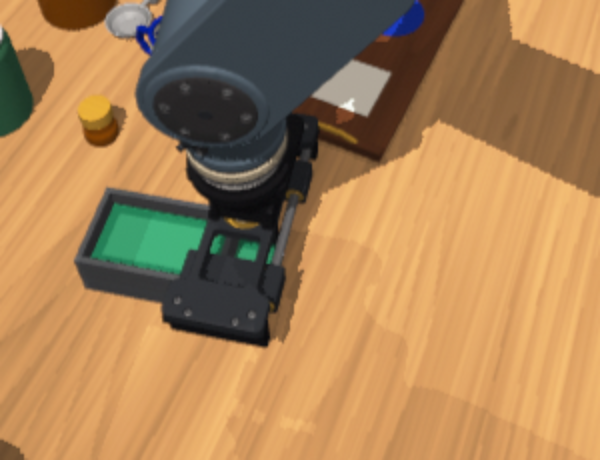

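The move was refused because every row needs "rot", and the picture shows the arm still gripping at (225,300). I'll send it again.

Call:
apply_moves([
  {"offset": [-0.98, -0.19, 0], "rot": [0, 0, 0]},
  {"offset": [-1.96, -0.37, 0], "rot": [0, 0, 0]},
  {"offset": [-2.95, -0.56, 0], "rot": [0, 0, 0]},
  {"offset": [-3.93, -0.75, 0], "rot": [0, 0, 0]},
  {"offset": [-4.91, -0.94, 0], "rot": [0, 0, 0]},
  {"offset": [-5.89, -1.12, 0], "rot": [0, 0, 0]},
  {"offset": [-6.88, -1.31, 0], "rot": [0, 0, 0]},
  {"offset": [-7.86, -1.5, 0], "rot": [0, 0, 0]},
  {"offset": [-8.84, -1.68, 0], "rot": [0, 0, 0]},
  {"offset": [-8.84, -1.68, 0], "rot": [0, 0, 0]},
  {"offset": [-8.84, -1.68, 0], "rot": [0, 0, 0]},
])

```text
time: 4.95
position: [0.4074, 0.2701, 0.0285]
tool_rot: [-0.094, 0.996, 0.0, 0.0]
ft_force: [0.6, -0.3, -0.9]
grip_width: 0.0578
grip_force: 30.0
```

```bash
python3 - <<'E'
from h import *
im=vision.camera('side'); cv2.imwrite('pics/e2.png',cv2.resize(im[250:480,150:450],None,fx=2,fy=2)[:,:,::-1])
E
```

```text
(no output)
```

View pics/e2.png

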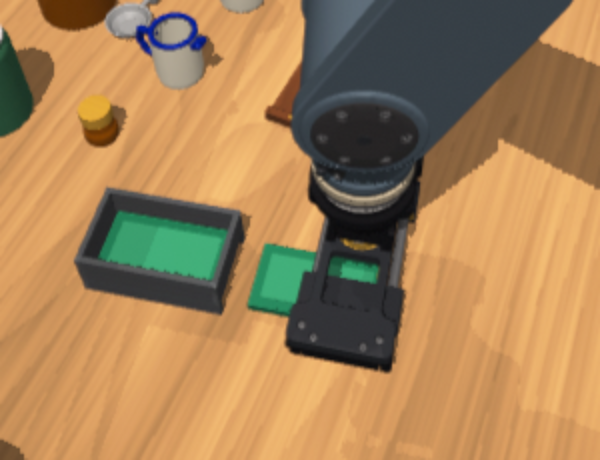

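The coaster is free of the dispenser, with its far end at crop (250–272, 246–305). I'll measure where that end lies relative to the TCP.

```bash
python3 - <<'E'
from h import *
P=proj('side',np.array([(272,246),(250,303)])/2+[150,250],.015); m=P.mean(0)
print(P,np.hypot(*(P[0]-P[1])),m-[.4074,.2701],np.hypot(*(m-[.4074,.2701])))
E
```

```text
[[0.4920466  0.25973341]
 [0.48685254 0.31363075]] 0.05414703760721351 [0.08204957 0.01658208] 0.08370840612049359
```

Call:
apply_moves([
  {"offset": [0, 0, 1], "rot": [0, 0, 0]},
  {"offset": [0, 0, 3], "rot": [0, 0, 0]},
  {"offset": [0, 0, 5], "rot": [0, 0, 0]},
  {"offset": [0.4, -2, 7], "rot": [0, 0, -1]},
  {"offset": [0.7, -5, 7], "rot": [0, 0, -2]},
  {"offset": [1, -8, 7], "rot": [0, 0, -4]},
  {"offset": [1.3, -11, 7], "rot": [0, 0, -6]},
  {"offset": [1.6, -14.5, 7], "rot": [0, 0, -8]},
  {"offset": [2, -18, 7], "rot": [0, 0, -10]},
  {"offset": [2.3, -21.5, 7], "rot": [0, 0, -12]},
  {"offset": [2.6, -25, 7], "rot": [0, 0, -13.9]},
  {"offset": [3, -28.5, 7], "rot": [0, 0, -13.9]},
  {"offset": [3.3, -32, 7], "rot": [0, 0, -13.9]},
  {"offset": [3.6, -35.5, 7], "rot": [0, 0, -13.9]},
  {"offset": [4, -38.5, 7], "rot": [0, 0, -13.9]},
  {"offset": [4.2, -41, 7], "rot": [0, 0, -13.9]},
  {"offset": [4.4, -42.7, 6.5], "rot": [0, 0, -13.9]},
  {"offset": [4.44, -43.4, 5.5], "rot": [0, 0, -13.9]},
  {"offset": [4.44, -43.4, 4.5], "rot": [0, 0, -13.9]},
  {"offset": [4.44, -43.4, 4], "rot": [0, 0, -13.9]},
])

```text
time: 7.0
position: [0.4505, -0.1625, 0.0672]
tool_rot: [0.027, 1.0, 0.001, -0.002]
ft_force: [-0.1, 0.1, -0.2]
grip_width: 0.0574
grip_force: 30.0
```

```bash
python3 - <<'E'
from h import *
from rig import get_obs
print(get_obs()['position'])
im=vision.camera('top'); print(seg('top',im,(340,210,420,290),(60,80,40),(95,255,255),.055))
sd=vision.camera('side'); 
H=np.hstack([cv2.resize(im[200:320,330:450],(384,384)),cv2.resize(sd[170:290,290:410],(384,384))])
cv2.imwrite('pics/f.png',H[:,:,::-1])
E
```

```text
[ 0.45050178 -0.16251472  0.06715715]
(array([ 0.5324, -0.1448]), [array([ 531.5, -142.5]), array([13.3, 26.6]), np.float64(52.0)], 52)
```

View pics/f.png

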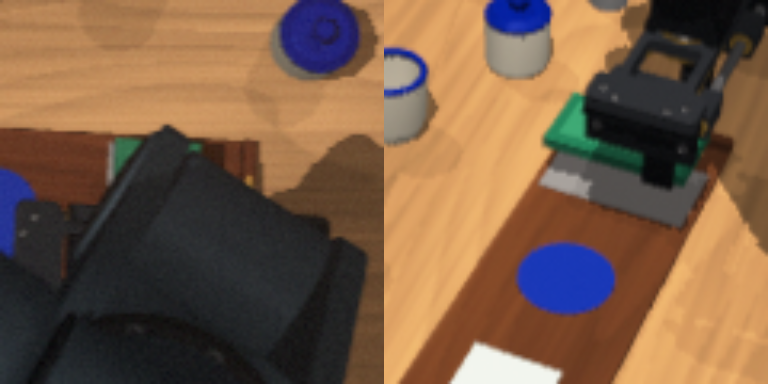

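```bash
python3 - <<'E'
from h import *
print(proj('top',[(365.6,243),(393.4,243.5)],.053))
print(proj('side',[(290+(574-384)/3.2,170+97/3.2),(290+(546-384)/3.2,170+143/3.2)],.053))
E
```

```text
[[ 0.54112501 -0.13896894]
 [ 0.54009102 -0.19929199]]
[[ 0.53315595 -0.18706764]
 [ 0.53448369 -0.13023178]]
```

The far end projects to x≈0.537 (mean of both views) with y centred, so it is within about 2 mm of the grey mat. I'll lower with a +1 mm trim.

Call:
apply_moves([
  {"offset": [0.1, 0, -1], "rot": [0, 0, 0]},
  {"offset": [0.1, 0, -2], "rot": [0, 0, 0]},
  {"offset": [0.1, 0, -3], "rot": [0, 0, 0]},
  {"offset": [0.1, 0, -3.4], "rot": [0, 0, 0]},
  {"offset": [0.1, 0, -3.6], "rot": [0, 0, 0]},
  {"offset": [0.1, 0, -3.8], "rot": [0, 0, 0]},
  {"offset": [0.1, 0, -3.9], "rot": [0, 0, 0]},
  {"offset": [0.1, 0, -3.9], "rot": [0, 0, 0]},
  {"offset": [0.1, 0, -3.9], "rot": [0, 0, 0]},
])

```text
time: 8.0
position: [0.4528, -0.1641, 0.0298]
tool_rot: [0.027, 1.0, -0.0, 0.0]
ft_force: [0.4, 0.5, -0.4]
grip_width: 0.0574
grip_force: 30.0
```

Next I release with a partial opening, lift, and back off towards the cup side.

Call:
apply_moves([
  {"offset": [0, 0, 0], "rot": [0, 0, 0]},
  {"offset": [0, 0, 0], "rot": [0, 0, 0]},
  {"offset": [0, 0, 0], "rot": [0, 0, 0]},
  {"offset": [0, 0, 0], "rot": [0, 0, 0]},
  {"offset": [0, 0, 1], "rot": [0, 0, 0]},
  {"offset": [0, 0, 3], "rot": [0, 0, 0]},
  {"offset": [0, 0, 6], "rot": [0, 0, 0]},
  {"offset": [0, 0, 9], "rot": [0, 0, 0]},
  {"offset": [0, 0, 12], "rot": [0, 0, 0]},
  {"offset": [-2, 0, 14], "rot": [0, 0, 0]},
  {"offset": [-3, 4, 14], "rot": [0, 0, 0]},
  {"offset": [-3, 8, 14], "rot": [0, 0, 0]},
  {"offset": [-3, 12, 14], "rot": [0, 0, 0]},
  {"offset": [-3, 16, 14], "rot": [0, 0, 0]},
  {"offset": [-3, 20, 14], "rot": [0, 0, 0]},
  {"offset": [-3, 24, 14], "rot": [0, 0, 0]},
  {"offset": [-3, 24, 14], "rot": [0, 0, 0]},
], hand=0.8)

```text
time: 9.7
position: [0.4214, 0.0798, 0.1702]
tool_rot: [0.024, 1.0, 0.0, -0.0]
ft_force: [-0.5, 0.1, -0.0]
grip_width: 0.0699
grip_force: 0.0
```

```bash
python3 - <<'E'
from h import *
from rig import nets
im=vision.camera('top'); print(seg('top',im,(340,210,420,310),(60,80,40),(95,255,255),.016))
sd=vision.camera('side'); print(seg('side',sd,(320,190,410,260),(60,80,40),(95,255,255),.016))
H=np.hstack([cv2.resize(im[220:320,330:430],(384,384)),cv2.resize(sd[190:290,310:410],(384,384))])
cv2.imwrite('pics/g.png',H[:,:,::-1])
E
```

```text
(array([ 0.489 , -0.1665]), [array([ 489.1, -166.4]), array([ 57.2, 106.8]), np.float64(86.6)], 1207)
(array([ 0.4992, -0.1408]), [array([ 497.3, -142.2]), array([24.6, 44.7]), np.float64(84.7)], 119)
```

View pics/g.png

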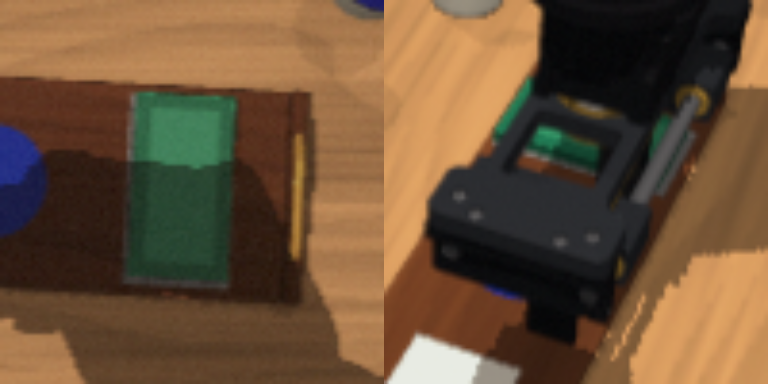

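The coaster lies flat on the grey mat at (0.489,−0.1665), within about 2.5 mm of the mat centre and aligned with it. Next is the blue cup, gripped across its handle line (closing direction 117.6°).

Call:
apply_moves([
  {"offset": [3, -3, 0], "rot": [0, 0, 4]},
  {"offset": [6, -6, 0], "rot": [0, 0, 9]},
  {"offset": [9, -9, 0], "rot": [0, 0, 14]},
  {"offset": [12, -12, 0], "rot": [0, 0, 19]},
  {"offset": [15, -15, 0], "rot": [0, 0, 24]},
  {"offset": [18, -18, 0], "rot": [0, 0, 29]},
  {"offset": [21, -21, 0], "rot": [0, 0, 30.7]},
  {"offset": [24, -23, 0], "rot": [0, 0, 30.7]},
  {"offset": [25.1, -24.1, -1], "rot": [0, 0, 30.7]},
  {"offset": [25.1, -24.1, -4], "rot": [0, 0, 30.7]},
  {"offset": [25.1, -24.1, -7], "rot": [0, 0, 30.7]},
  {"offset": [25.1, -24.1, -7], "rot": [0, 0, 30.7]},
  {"offset": [25.1, -24.1, -7], "rot": [0, 0, 30.7]},
], hand=1)

```text
time: 11.1
position: [0.673, -0.1666, 0.0993]
tool_rot: [-0.238, 0.971, 0.0, -0.001]
ft_force: [0.3, -0.2, 1.1]
grip_width: 0.0872
grip_force: 0.0
```

```bash
python3 - <<'E'
from h import *
from rig import get_obs
print(get_obs()['position'])
im=vision.camera('top'); sd=vision.camera('side')
H=np.hstack([cv2.resize(im[130:230,325:425],(384,384)),cv2.resize(sd[140:240,240:340],(384,384))])
cv2.imwrite('pics/i.png',H[:,:,::-1])
E
```

```text
[ 0.67295414 -0.16656966  0.09931615]
```

View pics/i.png

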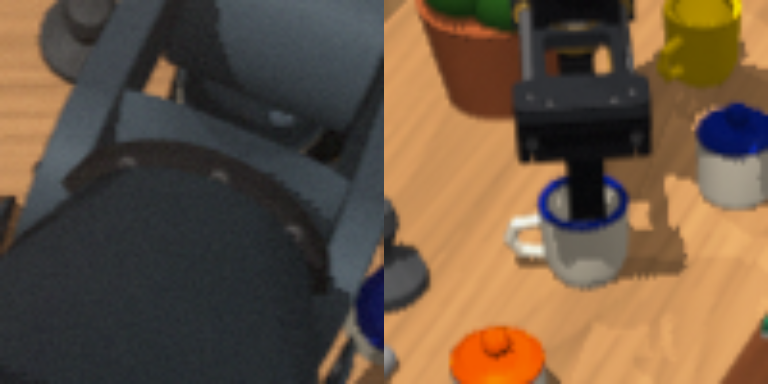

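The side view shows the near fingertip in front of the cup at crop (585,215), with the white handle to the left at (525,240). I'll check that this matches the geometry before descending.

```bash
python3 - <<'E'
from h import *
y=np.array([np.cos(np.radians(117.6)),np.sin(np.radians(117.6)),0]); T=np.array([.673,-.1666,.0773])
for s in (.0435,.0585): print((pix('side',T+s*y)-[240,140])*3.84+[384,0])
print((pix('side',[.6745,-.165,.055])-[240,140])*3.84+[384,0])
E
```

```text
[586.22559917 211.75259732]
[587.56931606 227.17872293]
[581.07571466 198.25308854]
```

The geometry matches, so I descend and grip gently.

Call:
apply_moves([
  {"offset": [0, 0, -2], "rot": [0, 0, 0]},
  {"offset": [0, 0, -4], "rot": [0, 0, 0]},
  {"offset": [0, 0, -6], "rot": [0, 0, 0]},
  {"offset": [0, 0, -6.7], "rot": [0, 0, 0]},
  {"offset": [0, 0, -6.7], "rot": [0, 0, 0]},
  {"offset": [0, 0, -6.7], "rot": [0, 0, 0]},
])

```text
time: 11.8
position: [0.6748, -0.1655, 0.0342]
tool_rot: [-0.239, 0.971, -0.001, 0.001]
ft_force: [0.2, -0.4, 0.4]
grip_width: 0.0869
grip_force: 0.0
```

Call:
apply_moves([
  {"offset": [0, 0, 0], "rot": [0, 0, 0]},
  {"offset": [0, 0, 0], "rot": [0, 0, 0]},
  {"offset": [0, 0, 0], "rot": [0, 0, 0]},
  {"offset": [0, 0, 0], "rot": [0, 0, 0]},
  {"offset": [0, 0, 0], "rot": [0, 0, 0]},
  {"offset": [0, 0, 0], "rot": [0, 0, 0]},
  {"offset": [0, 0, 0], "rot": [0, 0, 0]},
], hand=0, newtons=20)

```text
time: 12.5
position: [0.6737, -0.1649, 0.0328]
tool_rot: [-0.239, 0.971, 0.0, -0.0]
ft_force: [-0.2, 1.7, 2.6]
grip_width: 0.0574
grip_force: 20.0
```

Call:
apply_moves([
  {"offset": [0, 0, 1], "rot": [0, 0, 0]},
  {"offset": [0, 0, 3], "rot": [0, 0, 0]},
  {"offset": [0, 0, 5], "rot": [0, 0, 0]},
  {"offset": [0, 0, 7], "rot": [0, 0, 0]},
  {"offset": [-1.5, 0, 8], "rot": [0, 0, -3]},
  {"offset": [-3.5, 0, 8], "rot": [0, 0, -7]},
  {"offset": [-6, 0, 8], "rot": [0, 0, -11]},
  {"offset": [-8.5, 0, 8], "rot": [0, 0, -15]},
  {"offset": [-11, 0, 8], "rot": [0, 0, -20]},
  {"offset": [-13.5, 0, 8], "rot": [0, 0, -25]},
  {"offset": [-16, -0.1, 8], "rot": [0, 0, -29]},
  {"offset": [-18, -0.2, 8], "rot": [0, 0, -30.7]},
  {"offset": [-18.5, -0.2, 7], "rot": [0, 0, -30.7]},
  {"offset": [-18.5, -0.2, 5.5], "rot": [0, 0, -30.7]},
  {"offset": [-18.5, -0.2, 4], "rot": [0, 0, -30.7]},
  {"offset": [-18.5, -0.2, 4], "rot": [0, 0, -30.7]},
  {"offset": [-18.5, -0.2, 4], "rot": [0, 0, -30.7]},
])

```text
time: 14.2
position: [0.4888, -0.1671, 0.0727]
tool_rot: [0.027, 1.0, 0.0, -0.0]
ft_force: [0.5, 0.1, -1.4]
grip_width: 0.057
grip_force: 20.0
```

```bash
python3 - <<'E'
from h import *
from rig import get_obs
print(get_obs()['position'])
im=vision.camera('top'); sd=vision.camera('side')
H=np.hstack([cv2.resize(im[200:300,325:425],(384,384)),cv2.resize(sd[165:265,310:410],(384,384))])
cv2.imwrite('pics/j.png',H[:,:,::-1])
for z,n in ((.062,'foot'),(.117,'rim')): print(n,(pix('side',[.489,-.1665,.016+z-.062+.025])-[310,165])*3.84+[384,0])
E
```

```text
[ 0.48876296 -0.16710536  0.07272615]
foot [591.98052986 187.52554173]
rim [597.89838434 115.82288699]
```

View pics/j.png

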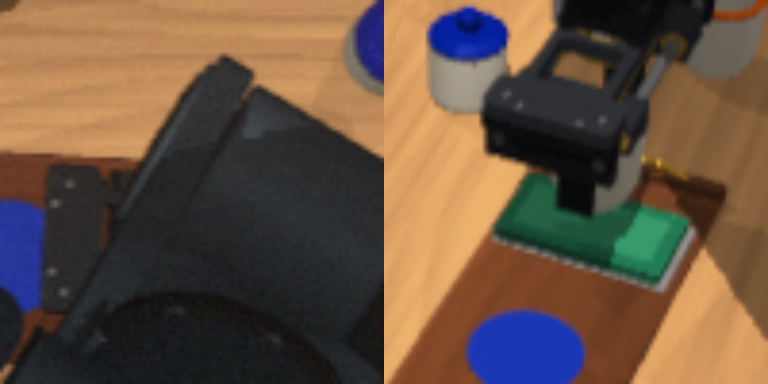

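The cup hangs over the coaster, roughly centred. I lower it onto the coaster.

Call:
apply_moves([
  {"offset": [0, 0, -0.8], "rot": [0, 0, 0]},
  {"offset": [0, 0, -1.5], "rot": [0, 0, 0]},
  {"offset": [0, 0, -2], "rot": [0, 0, 0]},
  {"offset": [0, 0, -2.2], "rot": [0, 0, 0]},
  {"offset": [0, 0, -2.3], "rot": [0, 0, 0]},
  {"offset": [0, 0, -2.35], "rot": [0, 0, 0]},
  {"offset": [0, 0, -2.35], "rot": [0, 0, 0]},
  {"offset": [0, 0, -2.35], "rot": [0, 0, 0]},
])

```text
time: 15.1
position: [0.4888, -0.167, 0.0492]
tool_rot: [0.027, 1.0, -0.0, 0.0]
ft_force: [0.3, -0.4, -2.4]
grip_width: 0.0574
grip_force: 20.0
```

Call:
apply_moves([
  {"offset": [0, 0, -0.05], "rot": [0, 0, 0]},
  {"offset": [0, 0, -0.1], "rot": [0, 0, 0]},
  {"offset": [0, 0, -0.1], "rot": [0, 0, 0]},
])

```text
time: 15.4
position: [0.4887, -0.1671, 0.0487]
tool_rot: [0.027, 1.0, -0.0, 0.0]
ft_force: [-1.7, -0.6, 4.4]
grip_width: 0.0576
grip_force: 20.0
```

Contact (+4 N). I release, lift, and retreat to view.

Call:
apply_moves([
  {"offset": [0, 0, 0], "rot": [0, 0, 0]},
  {"offset": [0, 0, 0], "rot": [0, 0, 0]},
  {"offset": [0, 0, 0], "rot": [0, 0, 0]},
  {"offset": [0, 0, 0], "rot": [0, 0, 0]},
  {"offset": [0, 0, 0], "rot": [0, 0, 0]},
  {"offset": [0, 0, 1], "rot": [0, 0, 0]},
  {"offset": [0, 0, 3], "rot": [0, 0, 0]},
  {"offset": [0, 0, 6], "rot": [0, 0, 0]},
  {"offset": [0, 0, 9], "rot": [0, 0, 0]},
  {"offset": [-1, 2, 12], "rot": [0, 0, 0]},
  {"offset": [-2, 5, 12], "rot": [0, 0, 0]},
  {"offset": [-3, 9, 12], "rot": [0, 0, 0]},
  {"offset": [-4, 13, 12], "rot": [0, 0, 0]},
  {"offset": [-4, 17, 12], "rot": [0, 0, 0]},
  {"offset": [-4, 21, 12], "rot": [0, 0, 0]},
  {"offset": [-4, 24, 12], "rot": [0, 0, 0]},
  {"offset": [-4, 24, 12], "rot": [0, 0, 0]},
], hand=0.85)

```text
time: 17.1
position: [0.4479, 0.076, 0.1687]
tool_rot: [0.024, 1.0, 0.0, 0.0]
ft_force: [0.6, -0.6, -0.6]
grip_width: 0.0737
grip_force: 0.0
```

```bash
cat >> h.py <<'E'
def rim(c,i,win,z):
    u0,v0,u1,v1=win; hsv=cv2.cvtColor(i[v0:v1,u0:u1].copy(),cv2.COLOR_RGB2HSV)
    m=cv2.inRange(hsv,(105,120,30),(130,255,255)); vu=np.argwhere(m>0)
    P=proj(c,vu[:,::-1]+[u0,v0],z)*1000
    for _ in range(6):
        A=np.c_[2*P,np.ones(len(P))]; s=np.linalg.lstsq(A,(P**2).sum(1),rcond=None)[0]
        r=np.sqrt(s[2]+s[:2]@s[:2]); e=abs(np.hypot(*(P-s[:2]).T)-r); P=P[e<4]
    return s[:2].round(1),r.round(1),len(P)
E
python3 - <<'E'
from h import *
from rig import nets
im=vision.camera('top'); sd=vision.camera('side')
print(rim('top',im,(355,235,405,295),.071))
print([(np.round(d['centre'],3),d['conf']) for d in nets.spot_point('top','cup_blue')],[(np.round(d['centre'],3),d['conf']) for d in nets.spot_point('top','coaster')])
H=np.hstack([cv2.resize(im[220:320,330:430],(384,384)),cv2.resize(sd[150:270,290:410],(384,384))])
cv2.imwrite('pics/k.png',H[:,:,::-1])
E
```

```text
(array([ 489.7, -167.7]), np.float64(26.1), 141)
[(array([ 0.69 , -0.405,  0.002]), 0.62), (array([ 0.49 , -0.166,  0.015]), 0.56)] [(array([ 0.488, -0.169,  0.001]), 0.61)]
```

View pics/k.png

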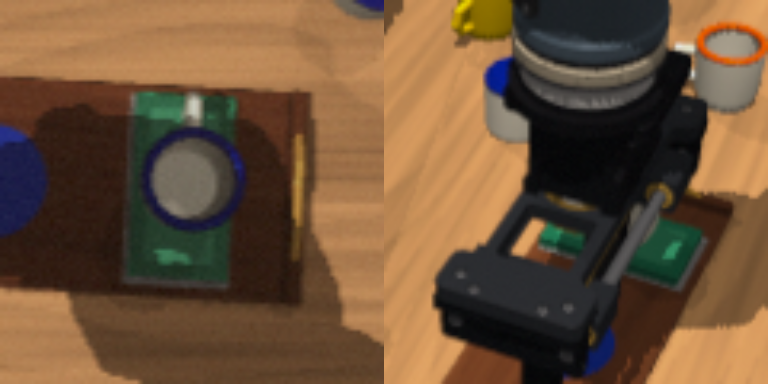

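The cup stands upright at (0.4897,−0.1677), within about 1.5 mm of the coaster centre, with its handle along +x. Next is the blue pot.

Call:
apply_moves([
  {"offset": [1, -2.5, 0], "rot": [0, 0, 0]},
  {"offset": [3, -6, 0], "rot": [0, 0, 0]},
  {"offset": [5, -10, 0], "rot": [0, 0, 0]},
  {"offset": [7, -14, 0], "rot": [0, 0, 0]},
  {"offset": [9, -18, 0], "rot": [0, 0, 0]},
  {"offset": [11, -22, 0], "rot": [0, 0, 0]},
  {"offset": [12.5, -26, 0], "rot": [0, 0, 0]},
  {"offset": [14, -30, 0], "rot": [0, 0, 0]},
  {"offset": [15.5, -33.5, 0], "rot": [0, 0, 0]},
  {"offset": [16.3, -35.2, -2], "rot": [0, 0, 0]},
  {"offset": [16.3, -35.2, -5], "rot": [0, 0, 0]},
  {"offset": [16.3, -35.2, -5.5], "rot": [0, 0, 0]},
  {"offset": [16.3, -35.2, -5.5], "rot": [0, 0, 0]},
  {"offset": [16.3, -35.2, -8], "rot": [0, 0, 0]},
  {"offset": [16.3, -35.2, -11], "rot": [0, 0, 0]},
  {"offset": [16.3, -35.2, -13], "rot": [0, 0, 0]},
  {"offset": [16.3, -35.2, -13.5], "rot": [0, 0, 0]},
  {"offset": [16.3, -35.2, -13.5], "rot": [0, 0, 0]},
], hand=1)

```text
time: 19.1
position: [0.6119, -0.279, 0.0337]
tool_rot: [0.027, 1.0, -0.0, 0.0]
ft_force: [0.1, -0.7, 0.6]
grip_width: 0.0873
grip_force: 0.0
```

Call:
apply_moves([
  {"offset": [0, 0, 0], "rot": [0, 0, 0]},
  {"offset": [0, 0, 0], "rot": [0, 0, 0]},
  {"offset": [0, 0, 0], "rot": [0, 0, 0]},
  {"offset": [0, 0, 0], "rot": [0, 0, 0]},
  {"offset": [0, 0, 0], "rot": [0, 0, 0]},
  {"offset": [0, 0, 0], "rot": [0, 0, 0]},
  {"offset": [0, 0, 0], "rot": [0, 0, 0]},
  {"offset": [0, 0, 0], "rot": [0, 0, 0]},
], hand=0, newtons=25)

```text
time: 19.9
position: [0.6118, -0.2792, 0.0334]
tool_rot: [0.027, 1.0, -0.0, 0.0]
ft_force: [0.1, 0.1, 3.1]
grip_width: 0.0538
grip_force: 25.1
```

Call:
apply_moves([
  {"offset": [0, 0, 1], "rot": [0, 0, 0]},
  {"offset": [0, 0, 3], "rot": [0, 0, 0]},
  {"offset": [0, 0, 5.5], "rot": [0, 0, 0]},
  {"offset": [0, 0, 8], "rot": [0, 0, 0]},
  {"offset": [0, 0, 10], "rot": [0, 0, 0]},
  {"offset": [-0.8, 1.5, 11], "rot": [0, 0, 0]},
  {"offset": [-2, 4, 11], "rot": [0, 0, 0]},
  {"offset": [-3.5, 7, 11], "rot": [0, 0, 0]},
  {"offset": [-5.2, 10, 11], "rot": [0, 0, 0]},
  {"offset": [-7, 13, 11], "rot": [0, 0, 0]},
  {"offset": [-8.6, 16, 11], "rot": [0, 0, 0]},
  {"offset": [-10.2, 19, 11], "rot": [0, 0, 0]},
  {"offset": [-11.3, 21.2, 11], "rot": [0, 0, 0]},
  {"offset": [-12, 22.5, 11], "rot": [0, 0, 0]},
  {"offset": [-12, 22.5, 9.5], "rot": [0, 0, 0]},
  {"offset": [-12, 22.5, 7], "rot": [0, 0, 0]},
  {"offset": [-12, 22.5, 4.5], "rot": [0, 0, 0]},
  {"offset": [-12, 22.5, 2.5], "rot": [0, 0, 0]},
  {"offset": [-12, 22.5, 1.5], "rot": [0, 0, 0]},
  {"offset": [-12, 22.5, 1.2], "rot": [0, 0, 0]},
])

```text
time: 21.9
position: [0.4917, -0.0542, 0.0441]
tool_rot: [0.027, 1.0, 0.0, -0.001]
ft_force: [-0.1, -0.0, -2.6]
grip_width: 0.0533
grip_force: 25.0
```

Call:
apply_moves([
  {"offset": [0, 0, -0.2], "rot": [0, 0, 0]},
  {"offset": [0, 0, -0.4], "rot": [0, 0, 0]},
  {"offset": [0, 0, -0.55], "rot": [0, 0, 0]},
  {"offset": [0, 0, -0.6], "rot": [0, 0, 0]},
  {"offset": [0, 0, -0.6], "rot": [0, 0, 0]},
])

```text
time: 22.4
position: [0.4919, -0.054, 0.0394]
tool_rot: [0.027, 1.0, -0.0, 0.0]
ft_force: [0.8, -0.3, -2.5]
grip_width: 0.0537
grip_force: 25.0
```

Call:
apply_moves([
  {"offset": [0, 0, -0.05], "rot": [0, 0, 0]},
  {"offset": [0, 0, -0.1], "rot": [0, 0, 0]},
  {"offset": [0, 0, -0.1], "rot": [0, 0, 0]},
])

```text
time: 22.7
position: [0.4919, -0.0541, 0.0393]
tool_rot: [0.027, 1.0, -0.0, 0.001]
ft_force: [-0.5, -0.4, 8.8]
grip_width: 0.0533
grip_force: 25.1
```

Call:
apply_moves([
  {"offset": [0, 0, 0], "rot": [0, 0, 0]},
  {"offset": [0, 0, 0], "rot": [0, 0, 0]},
  {"offset": [0, 0, 0], "rot": [0, 0, 0]},
  {"offset": [0, 0, 0], "rot": [0, 0, 0]},
  {"offset": [0, 0, 0], "rot": [0, 0, 0]},
  {"offset": [0, 0, 1], "rot": [0, 0, 0]},
  {"offset": [0, 0, 3], "rot": [0, 0, 0]},
  {"offset": [0, 0, 6], "rot": [0, 0, 0]},
  {"offset": [0, 0, 9], "rot": [0, 0, 0]},
  {"offset": [0, 0, 12], "rot": [0, 0, 0]},
  {"offset": [2, 2, 12], "rot": [0, 0, 0]},
  {"offset": [5, 5, 12], "rot": [0, 0, -1]},
  {"offset": [8, 8, 12], "rot": [0, 0, -2]},
  {"offset": [11, 10.5, 12], "rot": [0, 0, -3]},
  {"offset": [14, 13, 12], "rot": [0, 0, -4]},
  {"offset": [17, 15, 12], "rot": [0, 0, -4]},
  {"offset": [18.1, 16, 12], "rot": [0, 0, -4]},
  {"offset": [18.1, 16, 10], "rot": [0, 0, -4]},
  {"offset": [18.1, 16, 8.5], "rot": [0, 0, -4]},
  {"offset": [18.1, 16, 8.5], "rot": [0, 0, -4]},
], hand=0.85)

```text
time: 24.7
position: [0.67, 0.1059, 0.1203]
tool_rot: [0.062, 0.998, -0.0, -0.003]
ft_force: [-0.9, 0.0, -0.0]
grip_width: 0.0739
grip_force: 0.0
```

Call:
apply_moves([
  {"offset": [0, 0, 0], "rot": [0, 0, 0]},
  {"offset": [0, 0, 0], "rot": [0, 0, 0]},
  {"offset": [0, 0, 0], "rot": [0, 0, 0]},
], hand=1)

```text
time: 25.0
position: [0.6732, 0.1057, 0.1241]
tool_rot: [0.062, 0.998, 0.0, 0.001]
ft_force: [-0.7, 0.5, 0.4]
grip_width: 0.0852
grip_force: 0.0
```

```bash
python3 - <<'E'
from h import *
from rig import get_obs
p=get_obs()['position']; print(p)
im=vision.camera('top'); sd=vision.camera('side')
print(seg('top',im,(300,235,350,295),(105,120,30),(130,255,255),.061))
print(seg('side',sd,(320,215,370,260),(105,120,30),(130,255,255),.061))
H=np.hstack([cv2.resize(im[150:300,230:420],(420,332)),cv2.resize(sd[200:320,200:320],(332,332))])
cv2.imwrite('pics/l.png',H[:,:,::-1])
y=np.array([np.cos(np.radians(82.9)),np.sin(np.radians(82.9)),0]); T=p-[0,0,.022]
for s in (-.0435,.0435,.0585): print((pix('side',T+s*y)-[200,200])*332/120+[420,0])
E
```

```text
[0.67316634 0.10569269 0.12408636]
(array([ 0.4897, -0.0543]), [array([489.3, -54.5]), array([61.5, 62.5]), np.float64(63.4)], 679)
(array([ 0.4919, -0.0472]), [array([492., -47.]), array([51.4, 52.1]), np.float64(21.6)], 360)
[547.00336116 106.21250507]
[471.72949004 183.39553225]
[457.75473745 197.72472369]
```

View pics/l.png

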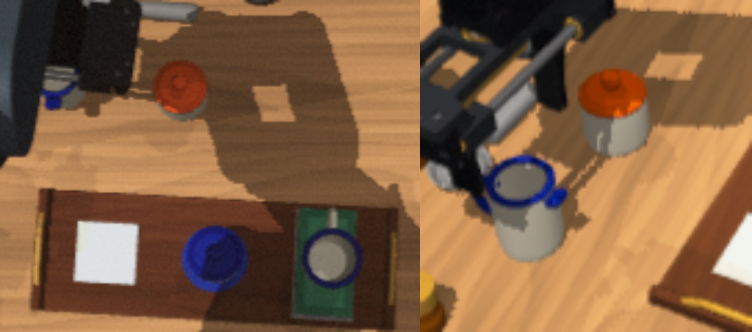

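The pot stands on the blue mat at crop (215,258), with the cup and coaster fine. The fingers straddle the jug, so I descend and grip.

Call:
apply_moves([
  {"offset": [0, 0, -1.5], "rot": [0, 0, 0]},
  {"offset": [0, 0, -3.5], "rot": [0, 0, 0]},
  {"offset": [0, 0, -5.5], "rot": [0, 0, 0]},
  {"offset": [0, 0, -7.5], "rot": [0, 0, 0]},
  {"offset": [0, 0, -8.5], "rot": [0, 0, 0]},
  {"offset": [0, 0, -8.5], "rot": [0, 0, 0]},
  {"offset": [0, 0, -8.5], "rot": [0, 0, 0]},
])

```text
time: 25.8
position: [0.6729, 0.106, 0.038]
tool_rot: [0.062, 0.998, 0.0, 0.0]
ft_force: [0.6, -0.9, 0.3]
grip_width: 0.0872
grip_force: 0.0
```

Call:
apply_moves([
  {"offset": [0, 0, 0], "rot": [0, 0, 0]},
  {"offset": [0, 0, 0], "rot": [0, 0, 0]},
  {"offset": [0, 0, 0], "rot": [0, 0, 0]},
  {"offset": [0, 0, 0], "rot": [0, 0, 0]},
  {"offset": [0, 0, 0], "rot": [0, 0, 0]},
  {"offset": [0, 0, 0], "rot": [0, 0, 0]},
  {"offset": [0, 0, 0], "rot": [0, 0, 0]},
  {"offset": [0, 0, 0], "rot": [0, 0, 0]},
], hand=0, newtons=20)

```text
time: 26.6
position: [0.6728, 0.106, 0.0383]
tool_rot: [0.062, 0.998, -0.0, 0.0]
ft_force: [-0.0, -0.0, 2.1]
grip_width: 0.0502
grip_force: 20.0
```

Call:
apply_moves([
  {"offset": [0, 0, 1], "rot": [0, 0, 0]},
  {"offset": [0, 0, 3], "rot": [0, 0, 0]},
  {"offset": [0, 0, 5], "rot": [0, 0, 0]},
  {"offset": [0, 0, 7], "rot": [0, 0, 0]},
  {"offset": [-1.5, -0.4, 8], "rot": [0, 0, 0]},
  {"offset": [-4, -1.1, 8], "rot": [0, 0, 1]},
  {"offset": [-6.5, -1.8, 8], "rot": [0, 0, 2]},
  {"offset": [-9, -2.5, 8], "rot": [0, 0, 3]},
  {"offset": [-11.5, -3.2, 8], "rot": [0, 0, 4]},
  {"offset": [-14, -3.9, 8], "rot": [0, 0, 4]},
  {"offset": [-16, -4.4, 8], "rot": [0, 0, 4]},
  {"offset": [-17.5, -4.8, 8], "rot": [0, 0, 4]},
  {"offset": [-17.5, -4.8, 7], "rot": [0, 0, 4]},
  {"offset": [-17.5, -4.8, 5], "rot": [0, 0, 4]},
  {"offset": [-17.5, -4.8, 3], "rot": [0, 0, 4]},
  {"offset": [-17.5, -4.8, 1.7], "rot": [0, 0, 4]},
  {"offset": [-17.5, -4.8, 1.2], "rot": [0, 0, 4]},
  {"offset": [-17.5, -4.8, 0.9], "rot": [0, 0, 4]},
  {"offset": [-17.5, -4.8, 0.7], "rot": [0, 0, 4]},
  {"offset": [-17.5, -4.8, 0.7], "rot": [0, 0, 4]},
])

```text
time: 28.6
position: [0.4982, 0.058, 0.0452]
tool_rot: [0.027, 1.0, -0.0, 0.0]
ft_force: [0.1, 0.4, -0.4]
grip_width: 0.0504
grip_force: 20.0
```

Call:
apply_moves([
  {"offset": [0, 0, -0.05], "rot": [0, 0, 0]},
  {"offset": [0, 0, -0.1], "rot": [0, 0, 0]},
  {"offset": [0, 0, -0.15], "rot": [0, 0, 0]},
  {"offset": [0, 0, -0.15], "rot": [0, 0, 0]},
])

```text
time: 29.0
position: [0.498, 0.058, 0.0442]
tool_rot: [0.027, 1.0, -0.0, 0.001]
ft_force: [-0.6, -0.5, 4.9]
grip_width: 0.0502
grip_force: 20.0
```

Contact. I release, lift and retreat well clear for a final look.

Call:
apply_moves([
  {"offset": [0, 0, 0], "rot": [0, 0, 0]},
  {"offset": [0, 0, 0], "rot": [0, 0, 0]},
  {"offset": [0, 0, 0], "rot": [0, 0, 0]},
  {"offset": [0, 0, 0], "rot": [0, 0, 0]},
  {"offset": [0, 0, 0], "rot": [0, 0, 0]},
  {"offset": [0, 0, 1], "rot": [0, 0, 0]},
  {"offset": [0, 0, 3], "rot": [0, 0, 0]},
  {"offset": [0, 0, 6], "rot": [0, 0, 0]},
  {"offset": [0, 0, 9], "rot": [0, 0, 0]},
  {"offset": [0, 0, 12], "rot": [0, 0, 0]},
  {"offset": [-1, 2, 14], "rot": [0, 0, 0]},
  {"offset": [-4, 5, 16], "rot": [0, 0, 0]},
  {"offset": [-7, 9, 18], "rot": [0, 0, 0]},
  {"offset": [-10, 13, 18], "rot": [0, 0, 0]},
  {"offset": [-13, 17, 18], "rot": [0, 0, 0]},
  {"offset": [-16, 21, 18], "rot": [0, 0, 0]},
  {"offset": [-18, 25, 18], "rot": [0, 0, 0]},
  {"offset": [-20, 29, 18], "rot": [0, 0, 0]},
  {"offset": [-20, 32, 18], "rot": [0, 0, 0]},
  {"offset": [-20, 32, 18], "rot": [0, 0, 0]},
], hand=0.85)

```text
time: 31.0
position: [0.2975, 0.3815, 0.2245]
tool_rot: [0.025, 1.0, 0.002, 0.001]
ft_force: [0.2, 0.1, 1.0]
grip_width: 0.0739
grip_force: 0.0
```

```bash
python3 - <<'E'
from h import *
from rig import nets
im=vision.camera('top'); sd=vision.camera('side')
print('jug',rim('top',im,(255,235,300,290),.071),'cup',rim('top',im,(355,235,405,295),.071),rim('side',sd,(340,190,400,240),.071))
print('potS',seg('side',sd,(320,215,370,260),(105,120,30),(130,255,255),.061))
for q in ['jug_blue','pot_blue','cup_blue']: print(q,[(np.round(d['centre'],3),round(d['conf'],2)) for c in ('top','side') for d in nets.spot_point(c,q)])
H=np.hstack([cv2.resize(im[150:310,230:490],(440,271)),cv2.resize(sd[130:330,200:430],(312,271))])
cv2.imwrite('pics/m.png',H[:,:,::-1])
E
```

```text
jug (array([499.4,  57. ]), np.float64(23.9), 101) cup (array([ 489.7, -167.5]), np.float64(26.2), 188) (array([489.5, -50.6]), np.float64(12.4), 66)
potS (array([ 0.4917, -0.0469]), [array([492., -47.]), array([51.2, 52.3]), np.float64(20.7)], 355)
jug_blue [(array([0.502, 0.056, 0.006]), 0.71), (array([0.498, 0.06 , 0.005]), 0.76), (array([ 0.488, -0.165,  0.009]), 0.6)]
pot_blue [(array([ 0.494, -0.054,  0.008]), 0.72), (array([ 0.497, -0.054,  0.005]), 0.94)]
cup_blue [(array([ 0.691, -0.405,  0.   ]), 0.85), (array([ 0.491, -0.167,  0.019]), 0.8), (array([ 0.688, -0.408,  0.   ]), 0.7)]
```

View pics/m.png

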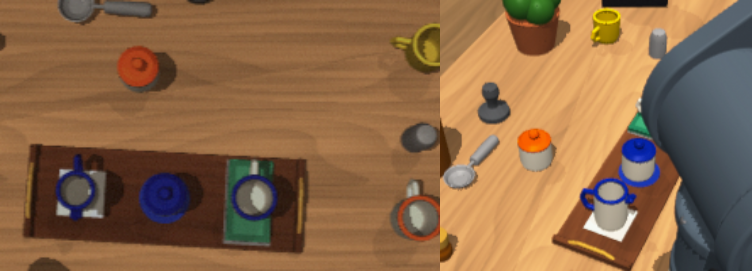

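The jug is at crop (77,190) on white, the pot at (165,197) on blue and the cup at (254,197) on the coaster. All stand upright within about 3 mm of centre, and the orange pieces haven't moved. Handing in.

```bash
python3 -c "from rig import hand_in; print(hand_in())"
```

```text
the job is handed in; nothing more can be done
None
```

The job is handed in: the coaster lies on the grey mat with the blue cup on it, the blue pot is on the round mat and the blue jug on the white mat, all upright and within about 3–4 mm of centre, at about 31 s of the 102 s allowed.

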